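Run the ball sinkers out of the lever dispenser and ease its lid shut

TASK

Press the dispenser's lever all the way down with the fingertips so that its lid lifts and all three ball sinkers roll out into the tray, then let the lever come up slowly under your fingers so that the brittle lid eases shut and does not slam. Work only by pressing the lever: lift nothing, do not touch the lid, the sinkers or the tray, leave the things standing around where they are, and finish with the hand clear of the lever.

Things in the scene. Friction and masses are not known exactly. Their poses are not given: they have to be found in the camera images.
- dispenser: The sinker dispenser, fixed to the bench: a bare aluminium frame 145 x 100 mm on plan (x -85 to +60 mm), 135 mm high, with a sloping trough inside, a clear lid on top and a lever in front. Origin: under the frame, on the bench. Its x axis points from the lever (-x) to the spout (+x), z up; it stands roughly crosswise to the robot, lever on the robot's right, spout and tray on its left.
- lever: The lever: a steel arm sticking out 130 mm from its axle towards -x of the dispenser, with a black rubber press plate on its free end, 42 (along the lever) x 60 x 6 mm. Origin: on the axle, at dispenser x -60, z 75 mm. At rest it slopes up 0.3 rad towards the plate, whose middle is 113 mm above the bench; fully down it slopes down 0.3 rad, plate middle 37 mm above the bench.
- pedal_top (a point): Middle of the press plate's upper face, where the fingertips press; it moves with the plate, 184 mm from the dispenser's origin along its -x both at rest and fully down (6 mm farther out half way). A straight vertical push of 76 mm here works the lever fully. Nothing lies above it; the frame begins 100 mm away.
- lever_angle (a joint): Lever angle: 0 at rest (up), 0.6 rad fully down against its stop. Arm 130 mm from axle to press plate. A spring pushes it up: about 1.5 N at the plate at rest, 2.6 N fully down. Let go, it flies up and the lid slams at over 2 rad/s.
- lid_angle (a joint): Lid angle: 0 shut, 0.6 rad fully open. A side rod links it to the lever, so it always equals the lever angle. Slamming means closing faster than 1 rad/s over the lower half of its travel, which is the press plate rising at about 130 mm/s; 30 mm/s is gentle.
- lid: The lid itself: clear brittle plastic, 116 x 70 x 3 mm, lying level on top of the frame when shut, hinged at its lever end, with a grey lip that hangs down inside the spout and holds back the sinkers. Origin: on the hinge, at dispenser x -60, z 130 mm. The free edge lifts.
- sinker0_center (a point): Centre of ball sinker 1 of three alike: dark metal balls 24 mm across, about 80 g, lying in a row in the trough under the lid. With the lid fully open all have run out after about 1.5 s.
- sinker1_center (a point): Centre of ball sinker 2 of three alike: dark metal balls 24 mm across, about 80 g, lying in a row in the trough under the lid. With the lid fully open all have run out after about 1.5 s.
- sinker2_center (a point): Centre of ball sinker 3 of three alike: dark metal balls 24 mm across, about 80 g, lying in a row in the trough under the lid. With the lid fully open all have run out after about 1.5 s.
- sinker0: Ball sinker 1 itself; its origin is a point of its surface.
- sinker1: Ball sinker 2 itself; its origin is a point of its surface.
- sinker2: Ball sinker 3 itself; its origin is a point of its surface.
- tray: The open bait tray standing loose under the spout at the other end from the lever: 150 (x) x 180 (y) x 45 mm, walls and floor 4 mm. Origin: centre of its underside; x and y along its sides.
- reel: Bystander: silver fishing reel lying flat, 66 mm across, 56 mm high; origin under its centre.
- mould: Bystander: ceramic sinker mould, 90 x 60 x 30 mm, two round pockets on top; origin under its centre.
- lantern: Bystander: small electric lantern, 72 mm across, 108 mm high, a press button on top; origin under its centre. The three bystanders stand 15 cm or more to one side or the other of the dispenser's middle line.
Things that resemble listed ones, but are neither listed nor needed, are in the scene too. There is more than one size of the tray; the one meant has the size given above.

How it is judged:
By the outcome, as a careful person would: the job done as asked, in the order asked, and still so for the second after the job is handed in, with the robot touching nothing.
It also fails if it takes over 38 s, if anything falls off the work surface, if the arm or the gripper's body presses on something with over 40 N, if the wrist force passes 120 N, or if a joint passes its speed limit or range.

ROBOT

A 6-joint arm with a two-finger parallel gripper is mounted at the origin on the work surface. World frame = base frame: x ahead of the robot, y to its left, z up, the work surface at z = 0. Lengths are in m, angles in rad, forces in N, time in s.
With the tool pointing down it reaches from about 0.25 to 0.725 m from the base axis. Payload 4 kg.
Tool frame: the origin (TCP) lies at the very end of the fingers, on their centre line; the grasp point (between the pads) lies 19 mm behind it; z points along the fingers, y is the line along which they close (so a half turn about z gives the same grasp; the last joint's range is limited). The gripper opens to 85 mm and grips with 20 to 120 N. Pads are 22 mm wide; open, the fingers measure 114 mm over their backs; the gripper's body (76 mm by 85 mm) begins 54 mm behind the grasp point. The pads swing forward as they close: fully open they stand 13 mm farther back than shut.
Start: joints at [1.221, 0.241, 0.005, 1.335, 0, 1.571], TCP at [0.171, 0.47, 0.231] pointing down, gripper open.
Joint ranges: [-2.72, 2.72], [-1.05, 1.87], [-1.09, 1.28], [-1.99, 2.15], [-1.42, 1.44], [-3.14, 3.14]. Speed limits (rad/s): [2.79, 2.79, 3.14, 3.14, 3.14, 3.14].

INTERFACE

Orientations are given as a unit quaternion [x, y, z, w].
In Python, from workcell import bot, vision, workorder gives the robot as it stands.
- The arm moves only by the shell command python3 -m creep 'ROWS' [OPENING]. ROWS is JSON, a list of rows, each a list of 2 entries, a list of its own where there are three numbers: the shift along the tool's x, y, z in mm, then the turn, a rotation vector about the tool's x, y, z in rad. In form: [[[dx, dy, dz], [wx, wy, wz]], ...]. A call has 1 to 12 rows; each row shifts and turns the commanded pose from where the row before left it, along the tool's axes as they then stand; what a row does not reach is not made up. A row lasts 1/8 s, in which the tool goes at most 62.5 mm and 10.7 degrees, less where a joint would pass 70% of its speed; a pose out of reach is approached as far as the arm can. A call is refused whole if a number of a shift passes 62.5 or a number of a turn 0.188, either way. A call with a gripper value outside its range is refused whole. OPENING is the finger opening in mm, from 0 to 85.4, set as the call begins (- or left out, the last holds). The fingers move at their own pace and stop on an object; the grip force is fixed at half the most. Time passes only in rows, so rows that do not move let the fingers close. It gives the time, the measured TCP pose, the force, the opening and the grip force at its end, in the units of the state.
- bot.get_obs(): the state, without advancing time (a new reading comes with each control period).
- vision.camera(name): name is "side" or "top"; returns a dict with "image" (480x640x3 uint8, blue, green, red), "z_map" (480x640 float32, m along the optical axis (not along the pixel's ray), 0 where there is no reading), "K" (3x3 intrinsics, pixels), "rvec" (rotation vector, rad) and "tvec" (3), from world to camera coordinates, as OpenCV has them. Camera axes: x right, y down, z forward; pixel columns grow to the right and rows downward; lengths in m; the calibration is good to about 2 mm. A picture is of the moment at which its call begins.
- workorder.job_done(): hands the job in; it is judged then, once.
Trained networks look in a picture, given as the dict that the camera call returned (one of the last four; its "shot" number tells which), for a name from the list of things; names that differ only in an ending like _2 or _b are one class to them, and where a whole thing is asked for, a point or a joint stands for the part that bears it (a point fixed in the world has none). Each returns a list of dicts, best first, with "score" (0 to 1); they miss things now and then, are a little off and sometimes report something else, mostly with a low value. They report only what shows in the picture. A call takes as long as a camera call. They do not tell look-alikes from the thing itself.
- vision.spot_in(picture, query): "position" ([column, row] in pixels, amid what is visible of it).
- vision.place_of(picture, query): "position" ([column, row] in pixels: a listed point, or the origin of a listed thing).
The state is a dict: "clock": time; "joint_pos": joint angles; "joint_vel": joint speeds; "tau": joint torques, N m; "eef_pos": TCP position; "tool_rot": TCP orientation; "ft_force": force on the tool from outside, world axes, zero at the start; "ft_torque": the same for the moment, N m; "grip_width": finger opening in m; "grasp_force": force on a finger pad.
Only numpy, scipy, OpenCV 4.12 (cv2) and the standard library are available. Lean on these libraries where they do the work, as an engineer would, in place of code of your own. Each camera call takes 0.05 s, during which the arm holds its last target. There are 200 camera calls.

## Working session

There is one attempt and no reset: what is moved stays moved. The work goes in short steps, Python scripts to look and compute and a shell command to move; the robot and the scene stay as the last step left them, time stands still between calls to the robot, and variables do not carry over. Pictures are saved under pics/ and viewed, at most 10 in all, crops included, and the job is handed in when it is done.

```bash
mkdir -p pics; cat > h.py <<'E'
import numpy as np, cv2
from workcell import bot, vision, workorder
def world(c,px):
    u,v=int(round(px[0])),int(round(px[1]))
    p=c["z_map"][max(v-2,0):v+3,max(u-2,0):u+3]; p=p[p>0]
    z=np.median(p) if len(p) else 0
    R=cv2.Rodrigues(np.array(c["rvec"],float))[0]
    pc=z*np.linalg.inv(c["K"])@np.array([px[0],px[1],1.])
    return R.T@(pc-np.ravel(c["tvec"]))
E
python3 - <<'E'
from h import *
for n in("top","side"):
    c=vision.camera(n); cv2.imwrite(f"pics/{n}0.png",c["image"])
    for q in("pedal_top","dispenser","lever","tray","sinker0_center"):
        for r in vision.place_of(c,q)[:3]: print(n,q,round(r["score"],2),np.round(r["position"]),world(c,r["position"]).round(3))
o=bot.get_obs(); print(o["clock"],o["eef_pos"],o["tool_rot"],o["ft_force"],o["grip_width"])
E
```

```text
top pedal_top 0.58 [455. 239.] [ 0.596 -0.149  0.116]
top dispenser 0.6 [356. 274.] [0.534 0.038 0.134]
top lever 0.59 [392. 265.] [ 0.549 -0.027  0.134]
top tray 0.89 [140. 356.] [0.386 0.456 0.005]
top tray 0.84 [289. 304.] [0.483 0.162 0.005]
top tray 0.74 [195. 172.] [0.761 0.356 0.005]
side pedal_top 0.82 [246. 192.] [ 0.584 -0.161  0.118]
side dispenser 0.78 [303. 254.] [0.573 0.059 0.03 ]
side lever 0.79 [288. 223.] [0.586 0.015 0.108]
side tray 0.75 [468. 310.] [0.394 0.452 0.003]
side tray 0.71 [357. 266.] [0.478 0.162 0.002]
side tray 0.68 [324. 365.] [0.766 0.356 0.004]
0.6 [0.17135836 0.46973073 0.23132599] [1.73999726e-01 9.84745701e-01 2.42658314e-05 9.48276117e-06] [0.12569721 0.1233916  0.39080882] 0.08572167826824538
```

View pics/top0.png

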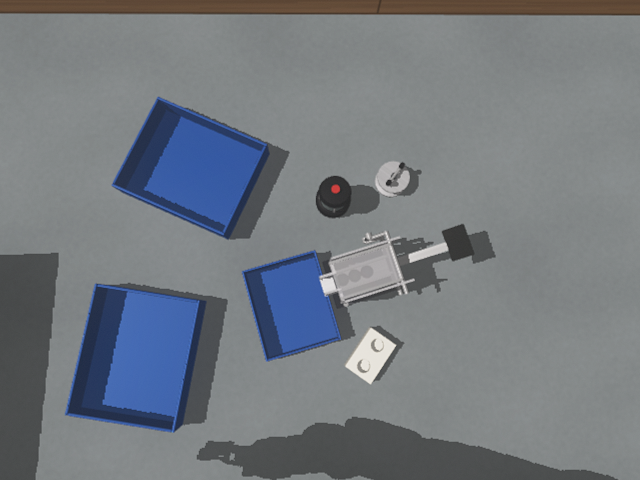

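View pics/side0.png

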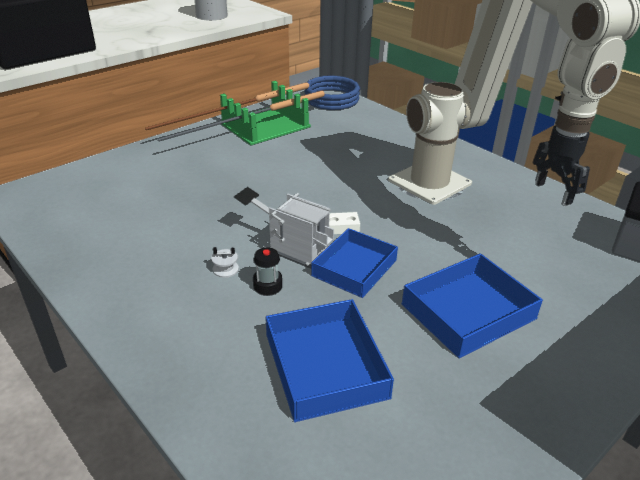

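The top view shows the press plate at about (456,242), the dispenser around (365,275) and the spout at (328,285), over the smallest blue tray centred at (292,305). The bystanders are clear of the plate. Next I'll measure the plate precisely.

```bash
python3 - <<'E'
from h import *
c=vision.camera("top"); g=c["image"].max(2)
R=cv2.Rodrigues(np.array(c["rvec"],float))[0]
m=np.zeros(g.shape,bool); m[215:270,435:480]=True
v,u=np.nonzero(m&(g<70)&(c["z_map"]>0))
z=c["z_map"][v,u]
P=(R.T@((np.linalg.inv(c["K"])@np.array([u,v,np.ones(len(u))])*z)-np.reshape(c["tvec"],(3,1)))).T
P=P[(P[:,2]>.09)]
print(len(P),P.mean(0),P.min(0),P.max(0))
(ctr,sz,ang)=cv2.minAreaRect((P[:,:2]*1000).astype(np.float32)); print(ctr,sz,ang)
p=np.array(ctr+(180,))
Rt=np.diag([1.,1,-1]);
from scipy.spatial.transform import Rotation as S
o=bot.get_obs(); print(S.from_quat(o["tool_rot"]).inv().apply(p-np.array(o["eef_pos"])*1000))
E
```

```text
713 [ 0.59071836 -0.15308097  0.11693437] [ 0.55865634 -0.17886263  0.10846857] [ 0.62255263 -0.12698906  0.12531423]
(590.5294799804688, -153.33367919921875) (58.91790771484375, 40.85096740722656) 15.483960151672363
[-607.30278156 -441.70901637   51.29167618]
```

```bash
python3 -m creep '[[[-20,-15,0],[0,0,0]],[[-42,-30,0],[0,0,0]],[[-45,-33,0],[0,0,0]],[[-45,-33,0],[0,0,0]],[[-45,-33,0],[0,0,0]],[[-45,-33,0],[0,0,0]]]' 0; python3 -c "
from h import *
print(np.round(bot.get_obs()['joint_pos'],3))"
```

```text
clock: 1.4
eef_pos: [0.3389, 0.2191, 0.2316]
tool_rot: [0.174, 0.985, 0.0, 0.0]
ft_force: [0.7, 0.3, 0.3]
grip_width: -0.0004
grasp_force: 0.0
[ 0.574  0.048 -0.222  1.299 -0.     0.923]
```

```bash
python3 -m creep '[[[-42,-30,0],[0,0,0]],[[-42,-30,0],[0,0,0]],[[-42,-30,0],[0,0,0]],[[-42,-30,0],[0,0,0]],[[-42,-30,0],[0,0,0]],[[-42,-30,0],[0,0,0]],[[-42,-30,0],[0,0,0]],[[-40,-30,20],[0,0,0]],[[-20,-15,20],[0,0,0]],[[0,0,20],[0,0,0]],[[0,0,10],[0,0,0]],[[0,0,0],[0,0,0]]]' 0; python3 - <<'E'
from h import *
from scipy.spatial.transform import Rotation as S
o=bot.get_obs(); print(np.round(o["joint_pos"],3))
p=np.array([590.5,-153.3,117])
print(S.from_quat(o["tool_rot"]).inv().apply(p-np.array(o["eef_pos"])*1000))
c=vision.camera("side"); cv2.imwrite("pics/s1.png",cv2.resize(c["image"][60:320,180:440],(780,780))[:600])
E
```

```text
clock: 2.9
eef_pos: [0.5826, -0.14, 0.1607]
tool_rot: [0.174, 0.985, 0.0, -0.001]
ft_force: [-0.3, 0.6, -0.0]
grip_width: -0.0
grasp_force: 0.0
[-0.236  0.474  0.159  1.257  0.     0.114]
[-12.02567646  -9.82049927  43.69069061]
```

View pics/s1.png

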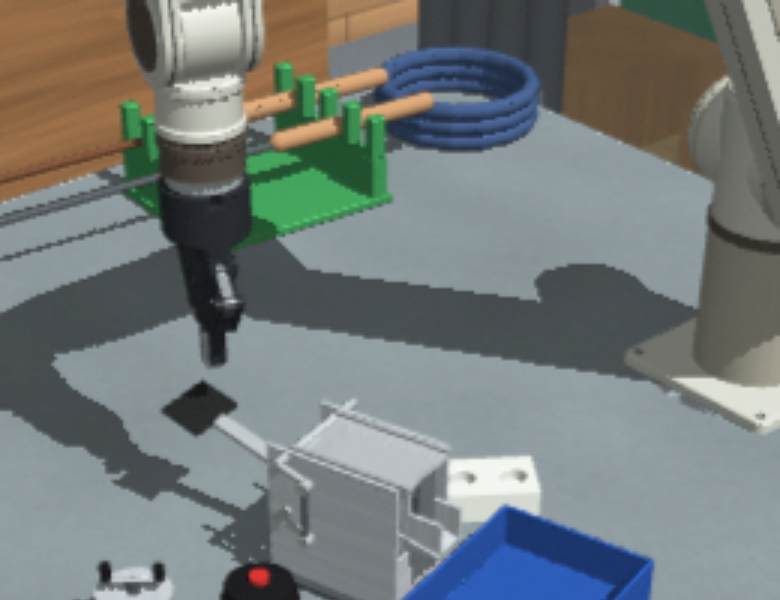

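The fingertips hang just above the plate and the lever is clear. I'll centre over the plate, touch down and press.

```bash
python3 -m creep '[[[-12,-10,10],[0,0,0]],[[0,0,15],[0,0,0]],[[0,0,10],[0,0,0]],[[0,0,6],[0,0,0]],[[0,0,6],[0,0,0]],[[0,0,6],[0,0,0]],[[0,0,8],[0,0,0]],[[0,0,8],[0,0,0]],[[0,0,8],[0,0,0]],[[0,0,8],[0,0,0]],[[0,0,8],[0,0,0]],[[0,0,8],[0,0,0]]]' 0
```

```text
clock: 4.45
eef_pos: [0.591, -0.1533, 0.0598]
tool_rot: [0.174, 0.985, 0.001, -0.0]
ft_force: [-0.2, 1.0, 2.9]
grip_width: -0.0001
grasp_force: 1.4
```

```bash
python3 -m creep '[[[0,0,8],[0,0,0]],[[0,0,7],[0,0,0]],[[0,0,3],[0,0,0]],[[0,0,1],[0,0,0]],[[0,0,0],[0,0,0]]]' 0; python3 - <<'E'
from h import *
c=vision.camera("side"); cv2.imwrite("pics/s2.png",cv2.resize(c["image"][120:320,180:440],(780,600)))
E
```

```text
clock: 5.08
eef_pos: [0.5907, -0.1534, 0.0423]
tool_rot: [0.174, 0.985, 0.0, -0.0]
ft_force: [-2.9, 2.3, 9.0]
grip_width: 0.0001
grasp_force: 3.7
```

View pics/s2.png

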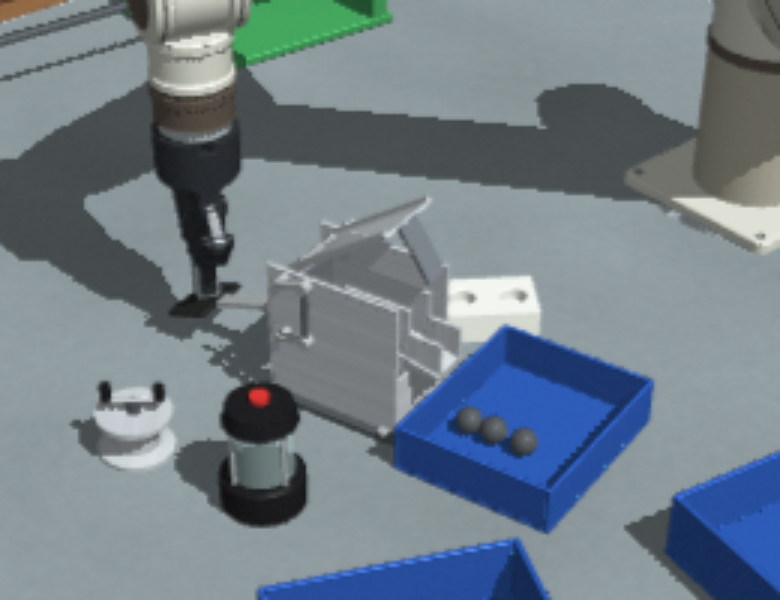

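All three balls (470–525, 420–440 in the crop) lie in the tray and the lid is open. The force of 9 N, against 2.6 N from the spring, suggests the stop. I'll nudge 1 mm to confirm and dwell briefly.

```bash
python3 -m creep '[[[0,0,1],[0,0,0]],[[0,0,0],[0,0,0]],[[0,0,0],[0,0,0]],[[0,0,0],[0,0,0]],[[0,0,0],[0,0,0]],[[0,0,0],[0,0,0]]]' 0
```

```text
clock: 5.88
eef_pos: [0.5907, -0.1534, 0.042]
tool_rot: [0.174, 0.985, 0.0, -0.0]
ft_force: [-4.6, 2.2, 12.8]
grip_width: -0.0001
grasp_force: 5.5
```

Firmly on the stop. Now easing up at 24 mm/s.

```bash
python3 -m creep '[[[0,0,-1],[0,0,0]],[[0,0,-2],[0,0,0]],[[0,0,-3],[0,0,0]],[[0,0,-3],[0,0,0]],[[0,0,-3],[0,0,0]],[[0,0,-3],[0,0,0]],[[0,0,-3],[0,0,0]],[[0,0,-3],[0,0,0]],[[0,0,-3],[0,0,0]],[[0,0,-3],[0,0,0]],[[0,0,-3],[0,0,0]],[[0,0,-3],[0,0,0]]]' 0
```

```text
clock: 7.38
eef_pos: [0.5911, -0.1538, 0.0735]
tool_rot: [0.174, 0.985, 0.0, 0.0]
ft_force: [0.7, -2.3, 2.5]
grip_width: -0.0
grasp_force: 1.2
```

```bash
python3 -m creep '[[[0,0,-3],[0,0,0]],[[0,0,-3],[0,0,0]],[[0,0,-3],[0,0,0]],[[0,0,-3],[0,0,0]],[[0,0,-3],[0,0,0]],[[0,0,-3],[0,0,0]],[[0,0,-3],[0,0,0]],[[0,0,-3],[0,0,0]],[[0,0,-3],[0,0,0]],[[0,0,-3],[0,0,0]],[[0,0,-3],[0,0,0]],[[0,0,-3],[0,0,0]]]' 0
```

```text
clock: 8.88
eef_pos: [0.591, -0.1539, 0.1095]
tool_rot: [0.174, 0.985, -0.0, -0.0]
ft_force: [-0.7, 1.6, 0.8]
grip_width: 0.0002
grasp_force: 0.7
```

```bash
python3 -m creep '[[[0,0,-2],[0,0,0]],[[0,0,-2],[0,0,0]],[[0,0,-2],[0,0,0]],[[0,0,-2],[0,0,0]],[[0,0,-2],[0,0,0]],[[0,0,-2],[0,0,0]],[[0,0,-2],[0,0,0]],[[0,0,-2],[0,0,0]],[[0,0,-2],[0,0,0]],[[0,0,-2],[0,0,0]]]' 0
```

```text
clock: 10.12
eef_pos: [0.591, -0.1539, 0.1294]
tool_rot: [0.174, 0.985, -0.0, -0.0]
ft_force: [0.2, 0.2, -0.4]
grip_width: -0.0001
grasp_force: 0.0
```

Contact is gone, with the tip at 129 mm and the plate at rest at about 117 mm. I'll retreat upward and check.

```bash
python3 -m creep '[[[0,0,-10],[0,0,0]],[[0,0,-20],[0,0,0]],[[0,0,-25],[0,0,0]],[[0,0,-20],[0,0,0]],[[0,0,-10],[0,0,0]],[[0,0,0],[0,0,0]],[[0,0,0],[0,0,0]]]' 0; python3 - <<'E'
from h import *
c=vision.camera("side"); cv2.imwrite("pics/s3.png",cv2.resize(c["image"][120:320,180:440],(780,600)))
E
```

```text
clock: 11.0
eef_pos: [0.5906, -0.1538, 0.2134]
tool_rot: [0.174, 0.985, 0.0, -0.001]
ft_force: [-0.2, -0.0, -0.4]
grip_width: 0.0
grasp_force: 0.0
```

View pics/s3.png

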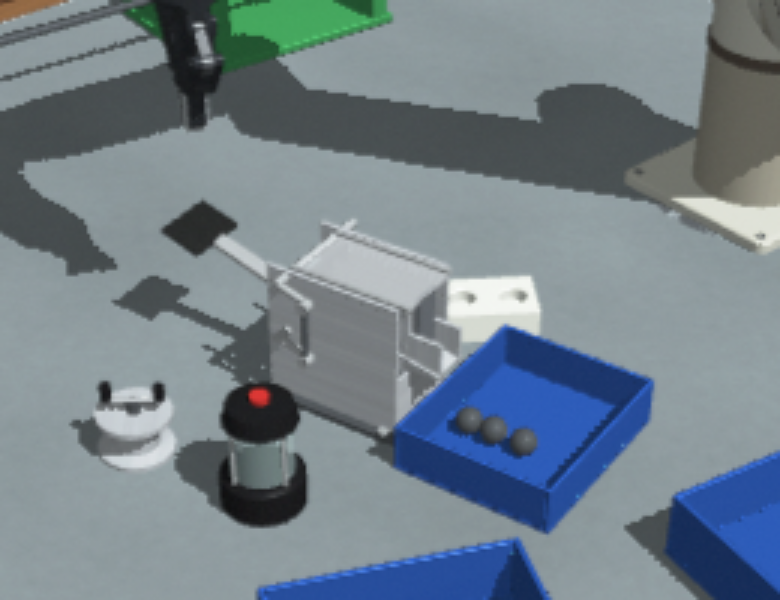

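The lid is shut at (370,270), the lever is up with its plate at (200,228), the three balls are in the tray around (495,430), and the hand is clear.

```bash
python3 -c "
from workcell import workorder
print(workorder.job_done())"
```

```text
the job is handed in; nothing more can be done
None
```

Job handed in at about 11 s of the 38 s allowed: I pressed the lever to its stop, all three sinkers rolled into the tray, the lid was eased shut at about 24 mm/s or slower, and the hand finished about 95 mm above the lever.

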